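# Find the pitch-comb leaf that fits the spindle thread

### The job

Find out which of the three comb leaves fits the threaded rod between the two rails at the fixture's near side: set a leaf upright on top of the rod, near its middle, with its blade along it, feel along for the grooves with gentle force, and see whether its teeth sink fully in. Hang leaves that only ride on the crests back on the rack; press the one that seats lightly but firmly home and leave it standing meshed in the thread, with the other two hanging on the rack. Do not force a leaf against the thread (keep under 30 N), and leave the other things on the bench alone.

Things in the scene. Friction and masses are not known exactly. Their poses are not given: they have to be found in the camera images.
- fixture: fixed aluminium plate, 205 mm (x) by 180 mm (y); origin on the bench under the middle of the test station. x points away from the robot at yaw 0. Three rods lie along its y: at x = 0 the test station, at x = 75 and 130 mm the spares, unused. The test station alone has rails: along y at x = +-21.5 mm, 6 mm wide, tops 71.5 mm high; they only keep a seated leaf from toppling
- station (a point): middle of the test station, on the axis of the rod there, 40 mm above the bench; axes as the fixture's. Tooth tips of a leaf riding on crests are 16 mm above this point, of a fully seated one 11 mm (its cross bars are then 1.5 mm above the rails). Teeth have about 1 mm play in their own grooves and drop in when within about 0.8 mm of the groove's middle
- rack: fixed rack, plywood foot 90 mm (x) by 260 mm (y); origin under its centre, on the bench. Two rails along y at x = +-21.5 mm, 6 mm wide, 256 mm long, tops 40 mm high, from which leaves hang by their cross bars, blade along y, tooth tips 18 mm above the bench, at y = about -78, 0 and 78 mm at the start; they may hang anywhere along it
- leaf_a_grip (a point): comb leaf; point: centre of its orange plastic handle (14 mm thick along x, 32 mm along y, reaching 22 mm up and down from here). Under it a 4 mm steel blade, 60 mm along y, lower edge toothed, teeth 7 mm long, tips 50 mm below this point. Two cross bars 54 mm long (x), 6 mm square, at y = +-24 mm, undersides 28 mm below this point. 60-130 g. Hangs in any of the rack's three places
- leaf_b_grip (a point): comb leaf; point: centre of its orange plastic handle (14 mm thick along x, 32 mm along y, reaching 22 mm up and down from here). Under it a 4 mm steel blade, 60 mm along y, lower edge toothed, teeth 7 mm long, tips 50 mm below this point. Two cross bars 54 mm long (x), 6 mm square, at y = +-24 mm, undersides 28 mm below this point. 60-130 g. Built like the others but for its pitch
- leaf_c_grip (a point): comb leaf; point: centre of its orange plastic handle (14 mm thick along x, 32 mm along y, reaching 22 mm up and down from here). Under it a 4 mm steel blade, 60 mm along y, lower edge toothed, teeth 7 mm long, tips 50 mm below this point. Two cross bars 54 mm long (x), 6 mm square, at y = +-24 mm, undersides 28 mm below this point. 60-130 g. Built like the others but for its pitch
- leaf_a_edge (a point): middle of the row of tooth tips of leaf_a, 50 mm below the centre of its handle; axes as the leaf's
- leaf_b_edge (a point): middle of the row of tooth tips of leaf_b, 50 mm below the centre of its handle; axes as the leaf's
- leaf_c_edge (a point): middle of the row of tooth tips of leaf_c, 50 mm below the centre of its handle; axes as the leaf's
- rod_1_mid (a point): threaded steel rod, fixed, 170 mm long along y; point: mid-length on its axis, 40 mm above the bench. Crests 32 mm across, roots 22 mm across. The three rods and the three leaves have pitches of 8, 10 and 12 mm; which has which is not given, nor where along the rod its grooves lie. One rod, by chance, lies in the test station, the others are spares
- rod_2_mid (a point): another threaded rod, like rod_1 but for its pitch, in any of the three places; point: mid-length on its axis
- rod_3_mid (a point): another threaded rod, like rod_1 but for its pitch, in any of the three places; point: mid-length on its axis
- jar: bystander, to be left where it is: screw-top jar 56 mm across, 75 mm high, origin under its centre
- wrench: bystander, to be left where it is: wrench lying on the bench along its x, about 180 mm long
- parts_tin: bystander, to be left where it is: open grey plastic tin 90 x 120 x 35 mm, origin under its centre

How it is judged:
On the way:
1. the fitting leaf is pressed home, with more than 3 N, fully seated in the thread of the rod in the test station (((z of leaf_a_edge in the frame of station between 0.007 and 0.0135 m and horizontal distance between leaf_a_edge and station below 0.035 m and x of leaf_a_edge in the frame of station between -0.005 and 0.005 m and angle between the y axis of leaf_a_edge and the y axis of station, either way round below 0.1 rad and angle between leaf_a_edge's own z axis and vertical below 0.15 rad and (contact force between leaf_a and rod_1 above 3 N or contact force between leaf_a and rod_2 above 3 N or contact force between leaf_a and rod_3 above 3 N)) or (z of leaf_b_edge in the frame of station between 0.007 and 0.0135 m and horizontal distance between leaf_b_edge and station below 0.035 m and x of leaf_b_edge in the frame of station between -0.005 and 0.005 m and angle between the y axis of leaf_b_edge and the y axis of station, either way round below 0.1 rad and angle between leaf_b_edge's own z axis and vertical below 0.15 rad and (contact force between leaf_b and rod_1 above 3 N or contact force between leaf_b and rod_2 above 3 N or contact force between leaf_b and rod_3 above 3 N)) or (z of leaf_c_edge in the frame of station between 0.007 and 0.0135 m and horizontal distance between leaf_c_edge and station below 0.035 m and x of leaf_c_edge in the frame of station between -0.005 and 0.005 m and angle between the y axis of leaf_c_edge and the y axis of station, either way round below 0.1 rad and angle between leaf_c_edge's own z axis and vertical below 0.15 rad and (contact force between leaf_c and rod_1 above 3 N or contact force between leaf_c and rod_2 above 3 N or contact force between leaf_c and rod_3 above 3 N)))), for 0.1 s.
At the end, for the whole second after the job is handed in: The leaf that fits the rod in the test station stands released, still and seated (within 2.5 mm of full depth, 35 mm of mid-station, 5 mm sideways of the rod's top line, 0.1 rad of the rod, 0.15 rad of upright); the other two hang still on the rack's rails (upright to 0.1 rad) (((z of leaf_a_edge in the frame of station between 0.007 and 0.0135 m and horizontal distance between leaf_a_edge and station below 0.035 m and x of leaf_a_edge in the frame of station between -0.005 and 0.005 m and angle between the y axis of leaf_a_edge and the y axis of station, either way round below 0.1 rad and angle between leaf_a_edge's own z axis and vertical below 0.15 rad and linear speed of each of leaf_a, leaf_b, leaf_c below 0.02 m/s and z of leaf_b_grip in the frame of rack between 0.064 and 0.072 m and x of leaf_b_grip in the frame of rack between -0.012 and 0.012 m and y of leaf_b_grip in the frame of rack between -0.13 and 0.13 m and angle between each of leaf_b_grip, leaf_c_grip's own z axis and vertical below 0.1 rad and z of leaf_c_grip in the frame of rack between 0.064 and 0.072 m and x of leaf_c_grip in the frame of rack between -0.012 and 0.012 m and y of leaf_c_grip in the frame of rack between -0.13 and 0.13 m) or (z of leaf_b_edge in the frame of station between 0.007 and 0.0135 m and horizontal distance between leaf_b_edge and station below 0.035 m and x of leaf_b_edge in the frame of station between -0.005 and 0.005 m and angle between the y axis of leaf_b_edge and the y axis of station, either way round below 0.1 rad and angle between leaf_b_edge's own z axis and vertical below 0.15 rad and linear speed of each of leaf_b, leaf_a, leaf_c below 0.02 m/s and z of leaf_a_grip in the frame of rack between 0.064 and 0.072 m and x of leaf_a_grip in the frame of rack between -0.012 and 0.012 m and y of leaf_a_grip in the frame of rack between -0.13 and 0.13 m and angle between each of leaf_a_grip, leaf_c_grip's own z axis and vertical below 0.1 rad and z of leaf_c_grip in the frame of rack between 0.064 and 0.072 m and x of leaf_c_grip in the frame of rack between -0.012 and 0.012 m and y of leaf_c_grip in the frame of rack between -0.13 and 0.13 m) or (z of leaf_c_edge in the frame of station between 0.007 and 0.0135 m and horizontal distance between leaf_c_edge and station below 0.035 m and x of leaf_c_edge in the frame of station between -0.005 and 0.005 m and angle between the y axis of leaf_c_edge and the y axis of station, either way round below 0.1 rad and angle between leaf_c_edge's own z axis and vertical below 0.15 rad and linear speed of each of leaf_c, leaf_a, leaf_b below 0.02 m/s and z of leaf_a_grip in the frame of rack between 0.064 and 0.072 m and x of leaf_a_grip in the frame of rack between -0.012 and 0.012 m and y of leaf_a_grip in the frame of rack between -0.13 and 0.13 m and angle between each of leaf_a_grip, leaf_b_grip's own z axis and vertical below 0.1 rad and z of leaf_b_grip in the frame of rack between 0.064 and 0.072 m and x of leaf_b_grip in the frame of rack between -0.012 and 0.012 m and y of leaf_b_grip in the frame of rack between -0.13 and 0.13 m))); the robot touches nothing.
It fails at once if a leaf is forced against a rod with more than 30 N (contact force between any of leaf_a, leaf_b, leaf_c and rod_1 above 30 N or contact force between any of leaf_a, leaf_b, leaf_c and rod_2 above 30 N or contact force between any of leaf_a, leaf_b, leaf_c and rod_3 above 30 N).
It fails at once if a bystander is moved by more than 30 mm (distance of any of jar, wrench, parts_tin from where it was at the start of the episode above 0.03 m).
It also fails if it takes over 72 s, if anything falls off the work surface, if the arm or the gripper's body presses on something with over 40 N, if the wrist force passes 120 N, or if a joint passes its speed limit or range.

### The arm

A 6-joint arm with a two-finger parallel gripper is mounted at the origin on the work surface. World frame = base frame: x ahead of the robot, y to its left, z up, the work surface at z = 0. Lengths are in m, angles in rad, forces in N, time in s.
With the tool pointing down it reaches from about 0.3 to 0.75 m from the base axis. Payload 8.5 kg.
Tool frame: the origin (TCP) lies at the very end of the fingers, on their centre line; the grasp point (between the pads) lies 19 mm behind it (r.hold_point_z is the distance from the TCP to the grasp point, in m); y points along the fingers, x is the direction in which the jaws open and shut, and the axes are right-handed (so a half turn about y gives the same grasp; the last joint's range is limited). The gripper opens to 88 mm and grips with 3 to 60 N. Pads are 18 mm wide; open, the fingers measure 123 mm over their backs; the gripper's body (75 mm by 187 mm) begins 45 mm behind the grasp point.
Start: joints at [0.89, 0.381, 1.297, -0, 1.464, -0.215], TCP at [0.247, 0.491, 0.207] pointing down, gripper open.
Joint ranges: [-3.11, 3.11], [-0.89, 2.33], [0.22, 2.48], [-1.42, 4.56], [0.17, 2.85], [-2.88, 2.88]. Speed limits (rad/s): [2.39, 2.39, 3.14, 3.14, 3.14, 3.14].

### API

Orientations are given as a rotation vector (axis times angle).
In Python, from cell import r gives the robot as it stands. Calls block until the motion is done:
- r.goto(position, orientation): joint-space move of the TCP to a pose.
- r.move_linear(position, v=0.15, rotation=None, until_force=None): straight line of the TCP; rotation=None keeps the orientation; v is the mean speed in m/s. With until_force (N) it stops when the force on the tool has changed by that much, and returns True; else False.
- r.move_joints(angles): joint-space move.
- r.release() and r.close_gripper(squeeze=None): open the fingers fully, or close them until they stop; squeeze is the grip in N (None keeps the last).
- r.wait(seconds).
- r.solve_ik(position, orientation): joint angles nearest the present ones, or None.
- r.read_camera(name): name is "scene" or "side" or "wrist"; returns a dict with "frame" (480x640x3 uint8, blue, green, red), "z_map" (480x640 float32, m along the optical axis (not along the pixel's ray), 0 where there is no reading), "camera_matrix" (3x3 intrinsics, pixels), "R" (3x3) and "t" (3): a world point X has camera coordinates R X + t; the wrist camera has in their place "mount" (4x4, takes a point from camera to tool coordinates, whose origin is the TCP and whose axes are the tool frame's). Camera axes: x right, y down, z forward; pixel columns grow to the right and rows downward; lengths in m; the calibration is good to about 2 mm. A picture is of the moment at which its call begins: read the wrist's pose just before it.
A pose or a line that the arm cannot do raises r.Unreachable and nothing moves.
- r.hand_in(): hands the job in, once; it reports no verdict.
Readings, each from a call of its own:
- r.current_time_s(): time.
- r.current_joints(): joint angles.
- r.current_qvel(): joint speeds.
- r.current_tau(): joint torques, N m.
- r.current_tcp_pos(): TCP position.
- r.current_tcp_rot(): TCP orientation.
- r.current_force(): force on the tool from outside, world axes, zero at the start.
- r.current_ft_torque(): the same for the moment, N m.
- r.current_gripper_width(): finger opening in m.
Only numpy, scipy, OpenCV 4.12 (cv2) and the standard library are available. Lean on these libraries where they do the work, as an engineer would, in place of code of your own. Each camera call takes 0.05 s, during which the arm holds its last target. There are 200 camera calls.

## Working session

There is one attempt and no reset: what is moved stays moved. The work goes in short steps, each a Python script; the robot and the scene stay as the last script left them, time stands still between calls to the robot, and variables do not carry over. Pictures are saved under pics/ and viewed, about 8 in all and at most 12, crops included, and the job is handed in when it is done.

```bash
mkdir -p pics; ls; python3 - <<'E'
from cell import r
import cv2,numpy as np
for n in("scene","side"):
    d=r.read_camera(n); cv2.imwrite(f"pics/{n}0.png",d["frame"]); np.savez(f"pics/{n}0.npz",**d)
    print(n,d["camera_matrix"].tolist(),(-d["R"].T@d["t"]).tolist(),d["R"][2])
print(r.current_time_s(),r.current_tcp_rot(),r.hold_point_z)
E
```

```text
pics
scene [[440.5350444946647, 0.0, 319.01513582698806], [0.0, 440.5350444946647, 232.17531641796617], [0.0, 0.0, 1.0]] [1.0268018381900395, 0.6540874425953767, 0.6784236839622907] [-0.40950756 -0.70967057 -0.57329856]
side [[595.5262427272656, 0.0, 324.17627828920325], [0.0, 595.5262427272656, 242.36284737476115], [0.0, 0.0, 1.0]] [0.5313239766854403, -1.0135408572357465, 0.8181615646119695] [ 0.03103763  0.78021123 -0.62474562]
0.1 [-1.39469155 -0.85870076  0.86063846] 0.0187
```

View pics/scene0.png

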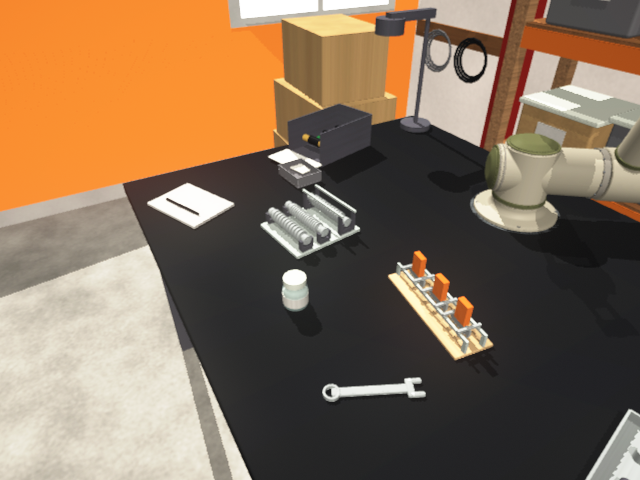

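View pics/side0.png

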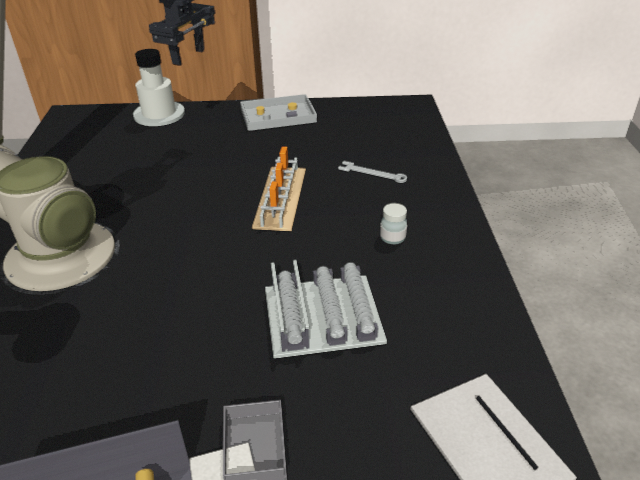

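```bash
cat >h.py <<'E'
import numpy as np,cv2
from scipy.spatial.transform import Rotation as Ro
from cell import r
def world(d,T=None):
    z=d["z_map"];K=d["camera_matrix"];v,u=np.mgrid[0:480,0:640]
    P=np.stack([(u-K[0,2])/K[0,0]*z,(v-K[1,2])/K[1,1]*z,z],-1)
    if "mount" in d:
        M=T@d["mount"]; return P@M[:3,:3].T+M[:3,3]
    return (P-d["t"])@d["R"]
def T():
    M=np.eye(4);M[:3,:3]=Ro.from_rotvec(r.current_tcp_rot()).as_matrix();M[:3,3]=r.current_tcp_pos();return M
def down(yaw): # tool x (jaw) along world angle yaw, tool y down
    x=np.array([np.cos(yaw),np.sin(yaw),0]);y=np.array([0,0,-1.])
    return Ro.from_matrix(np.stack([x,y,np.cross(x,y)],1)).as_rotvec()
def orange(d):
    h=cv2.cvtColor(d["frame"],cv2.COLOR_BGR2HSV);return (h[...,1]>180)&(h[...,2]>120)&(h[...,0]<14)
E
python3 - <<'E'
from h import *
np.set_printoptions(precision=4,suppress=True)
for n in("scene","side"):
    d=dict(np.load(f"pics/{n}0.npz"));W=world(d);m=orange(d)
    s=m&(W[...,2]>.05)&(W[...,2]<.12)&(W[...,0]>.2)&(W[...,0]<.9)&(W[...,1]>-.4)
    k,l,st,c=cv2.connectedComponentsWithStats(s.astype(np.uint8))
    for i in range(1,k):
        if st[i,4]>20:p=W[l==i];print(n,st[i,4],p.min(0),p.max(0),p.mean(0))
    pts=[(266,285),(372,278),(384,346),(273,353),(290,282),(322,268)] if n=="side" else [(262,230),(300,252),(358,229)]
    for u,v in pts: print(u,v,W[v,u])
    if n=="side":
        for a,b,c_ in((.0085,.3,0),): pass
print(Ro.from_rotvec(r.current_tcp_rot()).as_matrix())
d=r.read_camera("wrist");print(d["mount"],d["camera_matrix"])
E
```

```text
scene 187 [0.4509 0.0943 0.0501] [0.4704 0.1288 0.091 ] [0.465  0.116  0.0706]
scene 210 [0.4676 0.1738 0.0501] [0.4821 0.2091 0.091 ] [0.477  0.1961 0.0697]
scene 248 [0.4754 0.2501 0.0501] [0.4923 0.2838 0.0898] [0.4871 0.2702 0.0704]
262 230 [ 0.6691 -0.2755 -0.0018]
300 252 [ 0.6324 -0.1247  0.0085]
358 229 [ 0.4494 -0.137   0.0068]
266 285 [ 0.4483 -0.1237  0.0007]
372 278 [ 0.6647 -0.1104 -0.0031]
384 346 [ 0.6663 -0.2946 -0.0026]
273 353 [ 0.4659 -0.3013 -0.0015]
290 282 [ 0.4987 -0.1705  0.0492]
322 268 [ 0.5614 -0.1382  0.0534]
[[ 0.4491 -0.0008 -0.8935]
 [ 0.8935 -0.001   0.4492]
 [-0.0012 -1.      0.0003]]
[[ 1.      0.0008  0.0002  0.0006]
 [ 0.     -0.2694  0.963  -0.1789]
 [ 0.0008 -0.963  -0.2694  0.0681]
 [ 0.      0.      0.      1.    ]] [[333.7863   0.     313.9159]
 [  0.     333.7863 239.3553]
 [  0.       0.       1.    ]]
```

```bash
python3 - <<'E'
from h import *
for n,p,y in(("rack",[.475,.21,.2],-.14),("fix",[.487,-.17,.15],.09)):
    r.goto(p,down(y)); M=T(); d=r.read_camera("wrist")
    cv2.imwrite(f"pics/w_{n}.png",d["frame"]); np.savez(f"pics/w_{n}.npz",T=M,**d)
    print(n,r.current_time_s(),r.current_joints(),M[:3,3])
E
```

```text
rack 1.5583 [1.89953477e-01 3.32395114e-01 1.39414281e+00 2.04711174e-04
 1.41500999e+00 3.27698792e-01] [0.4746157  0.21080165 0.20004789]
fix 3.0333 [-5.63708440e-01  3.72076498e-01  1.48762074e+00  1.32822276e-04
  1.28157960e+00 -6.55184656e-01] [ 0.48730012 -0.16912818  0.15014467]
```

View pics/w_rack.png

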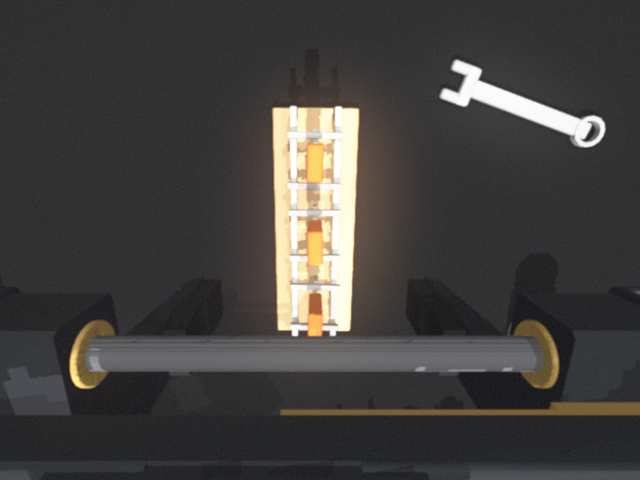

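View pics/w_fix.png

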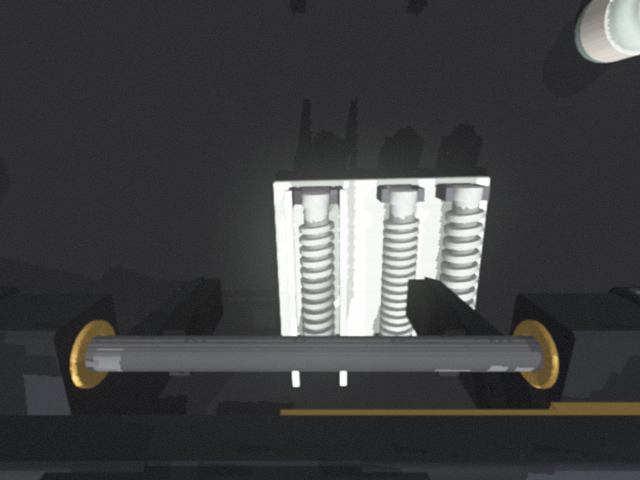

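```bash
python3 - <<'E'
from h import *
np.set_printoptions(precision=4,suppress=True,linewidth=150)
p0=np.array([.482,-.235,.14]); r.goto(p0,down(.09)); M=T(); d=r.read_camera("wrist")
np.savez("pics/w_fix2.npz",T=M,**d); cv2.imwrite("pics/w_fix2.png",cv2.resize(d["frame"][60:330,190:550],None,fx=2.2,fy=2.2,interpolation=cv2.INTER_CUBIC))
W=world(d,M);m=(d["z_map"]>0.1)
# plate extents
def rect(mask):
    P=W[mask][:,:2].astype(np.float32); (c,s,a)=cv2.minAreaRect(P*1000); return np.array(c),s,a,len(P)
reg=m&(W[...,0]>.4)&(W[...,0]<.72)&(W[...,1]<-.05)&(W[...,1]>-.36)
print(np.histogram(W[reg][:,2],bins=np.arange(-.006,.08,.003)))
rails=reg&(W[...,2]>.066)&(W[...,2]<.078)
k,l,st,c=cv2.connectedComponentsWithStats(rails.astype(np.uint8))
for i in range(1,k):
    if st[i,4]>60:
        print(st[i],rect(l==i)); 
d0=dict(np.load("pics/w_rack.npz"));M0=d0.pop("T");W0=world(d0,M0);o=orange(d0)
k,l,st,c=cv2.connectedComponentsWithStats((o&(W0[...,2]>.083)&(W0[...,2]<.1)).astype(np.uint8))
for i in range(1,k):
    if st[i,4]>30:
        P=W0[l==i];print("handle",st[i],P.mean(0),cv2.minAreaRect((P[:,:2]*1000).astype(np.float32)))
s=(W0[...,2]>.036)&(W0[...,2]<.0425)&(W0[...,0]>.4)&(W0[...,0]<.6)&(W0[...,1]>.05)&(d0["z_map"]>.1)
k,l,st,c=cv2.connectedComponentsWithStats(s.astype(np.uint8))
for i in range(1,k):
    if st[i,4]>60:
        P=W0[l==i];print("rail",st[i],P.mean(0),cv2.minAreaRect((P[:,:2]*1000).astype(np.float32)))
print(r.current_time_s())
E
```

```text
(array([    0,  1739, 59624,  1171,    23, 13302,  3613,    62,   113,   184,   110,   120,   188,   255,   382,   685,  2399,  2040,  4178,  6150,
        4562,  1280,    30,    11,   103,   539,  3273,     3]), array([-0.006, -0.003,  0.   ,  0.003,  0.006,  0.009,  0.012,  0.015,  0.018,  0.021,  0.024,  0.027,  0.03 ,  0.033,  0.036,  0.039,  0.042,
        0.045,  0.048,  0.051,  0.054,  0.057,  0.06 ,  0.063,  0.066,  0.069,  0.072,  0.075,  0.078]))
[ 355   96   12  232 2042] (array([ 517.3169, -218.2347]), (6.3695197105407715, 177.4883270263672), 6.4987616539001465, 2042)
[ 296   98   15  231 1876] (array([ 474.6476, -223.2309]), (6.055279731750488, 177.3408966064453), 6.488116264343262, 1876)
rail [290 106   6  26 138] [0.4685 0.3074 0.0413] ((468.55303955078125, 307.1175231933594), (22.656299591064453, 4.894963264465332), 81.129638671875)
rail [334 107   7  26 162] [0.5106 0.2999 0.041 ] ((510.6455383300781, 300.3722839355469), (22.627878189086914, 5.856091499328613), 82.46231079101562)
rail [290 138   7  45 268] [0.4627 0.268  0.0409] ((462.9472351074219, 268.768798828125)
[... 720 characters left out ...]
992858886719, 187.44386291503906), (41.12569808959961, 6.090011119842529), 81.5408935546875)
rail [291 261   6  22 123] [0.4458 0.1533 0.0412] ((445.60467529296875, 152.85794067382812), (25.264596939086914, 5.558308124542236), 81.08850860595703)
rail [331 261   6  24 120] [0.4882 0.1469 0.0412] ((488.3501281738281, 146.31683349609375), (26.427087783813477, 5.569728851318359), 82.94064331054688)
rail [291 290   6  33 160] [0.4399 0.1125 0.0413] ((439.86767578125, 112.2207260131836), (40.20012283325195, 5.671751022338867), 79.4936294555664)
rail [330 291   6  33 179] [0.4821 0.106  0.0412] ((482.2643127441406, 105.41410827636719), (39.852481842041016, 5.795323371887207), 82.9015121459961)
3.45
```

View pics/w_fix2.png

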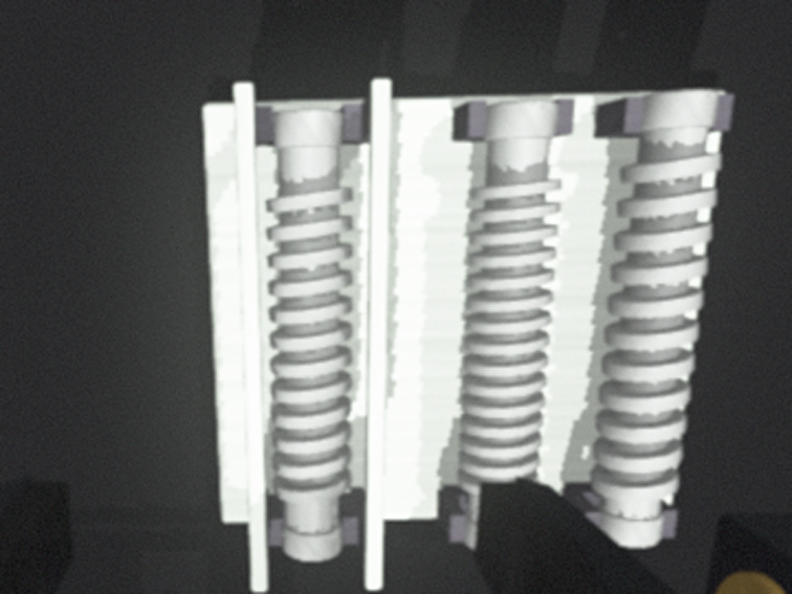

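```bash
python3 - <<'E'
from h import *
from scipy.ndimage import map_coordinates
np.set_printoptions(precision=4,suppress=True,linewidth=150)
d=dict(np.load("pics/w_fix2.npz"));M=d.pop("T");W=world(d,M)
yaw=.1133;o=np.array([.49598,-.22073]);ex=np.array([np.cos(yaw),np.sin(yaw)]);ey=np.array([-ex[1],ex[0]])
C=np.linalg.inv(M@d["mount"]);K=d["camera_matrix"]
g=cv2.cvtColor(d["frame"],cv2.COLOR_BGR2GRAY).astype(float)
ys=np.arange(-.085,.0851,.00025)
# station-plane profile per x offset
X=(W[...,:2]-o)@ex;Y=(W[...,:2]-o)@ey;Z=W[...,2]
for x0 in(0,.075,.13):
    s=(abs(X-x0)<.0025)&(abs(Y)<.085)&(Z>.03)&(Z<.07)
    y=Y[s];z=Z[s];
    best=[]
    for p in np.arange(.007,.0135,.0001):
        w=abs(y)<.05
        best.append((abs(np.mean((z[w]-z[w].mean())*np.exp(2j*np.pi*y[w]/p))),p))
    a,p=max(best);w=abs(y)<.05;ph=np.angle(np.mean((z[w]-z[w].mean())*np.exp(2j*np.pi*y[w]/p)))
    print(x0,"pitch",p,"amp",a,"crest y",ph/2/np.pi*p*1e3,"mm", [round(b*1e4,1) for b,_ in best[5:60:5]])
    if x0==0:
        b=np.digitize(y,np.arange(-.06,.06,.001));print([round(z[b==i].mean()*1e3,1) if (b==i).any() else 0 for i in range(1,120)])
d0=dict(np.load("pics/w_rack.npz"));M0=d0.pop("T");W0=world(d0,M0)
h=cv2.cvtColor(d0["frame"],cv2.COLOR_BGR2HSV)
for (u,v) in((315,165),(315,245),(316,315)): print(h[v,u],W0[v,u])
k,l,st,c=cv2.connectedComponentsWithStats(((W0[...,2]>.085)&(W0[...,2]<.1)&(W0[...,1]>.05)&(abs(W0[...,0]-.48)<.04)&(d0["z_map"]>.1)).astype(np.uint8))
for i in range(1,k):
    if st[i,4]>30:
        P=W0[l==i];print("handle",st[i],P.mean(0),cv2.minAreaRect((P[:,:2]*1000).astype(np.float32)))
E
```

```text
0 pitch 0.010100000000000008 amp 0.00150949686702067 crest y 2.5241727449723474 mm [np.float64(1.2), np.float64(1.7), np.float64(1.4), np.float64(2.0), np.float64(8.1), np.float64(15.0), np.float64(11.2), np.float64(2.9), np.float64(2.9), np.float64(2.9), np.float64(0.7)]
[np.float64(56.9), np.float64(57.1), np.float64(57.0), np.float64(57.3), np.float64(55.9), np.float64(53.8), np.float64(52.4), np.float64(51.7), np.float64(52.9), 0, np.float64(56.2), np.float64(57.1), np.float64(57.1), np.float64(57.4), np.float64(56.4), np.float64(53.9), np.float64(51.8), np.float64(52.1), np.float64(52.4), 0, np.float64(56.4), np.float64(57.2), np.float64(57.1), np.float64(57.1), np.float64(55.9), np.float64(54.1), np.float64(52.0), np.float64(51.9), np.float64(52.1), 0, np.float64(56.6), np.float64(56.9), np.float64(56.8), np.float64(57.4), np.float64(56.3), np.float64(53.1), np.float64(52.3), np.float64(52.3), np.float64(52.3), 0, np.float64(56.8), np.float64(57.3), np.float64(57.0), np.float64(56.8), np.float64(57.0), np.float64(54.1), np.float64(52.1), np.float64(52.0), np.float64(52.3), 0, n
[... 1666 characters left out ...]
(1.3), np.float64(2.0), np.float64(2.0), np.float64(3.0), np.float64(3.3), np.float64(11.1), np.float64(15.0), np.float64(13.2)]
[ 22 148 255] [0.4842 0.264  0.0911]
[ 21 149 255] [0.4746 0.1942 0.0908]
[ 13 173 253] [0.466  0.1246 0.0904]
handle [306 144  17  39 633] [0.4837 0.2655 0.0912] ((483.4993896484375, 265.3661804199219), (31.490943908691406, 13.74035358428955), 82.17481994628906)
handle [307 230  16  35 545] [0.4738 0.1924 0.091 ] ((473.8397521972656, 191.64154052734375), (31.73601531982422, 13.759200096130371), 81.90504455566406)
handle [307 311  15  25 348] [0.4632 0.116  0.0908] ((462.72369384765625, 115.166259765625), (24.761844635009766, 13.736719131469727), 82.41258239746094)
```

```bash
cat >>h.py <<'E'
RY=-.1425; H={1:(.4835,.2654),2:(.4738,.1918),3:(.4622,.1117)}
def pick(n):
    p=H[n]; r.goto([*p,.115],down(RY)); r.move_linear([*p,.0525],v=.12)
    r.close_gripper(35); print("width",r.current_gripper_width()); r.move_linear([*p,.13],v=.2)
def putback(n):
    p=H[n]; r.goto([*p,.13],down(RY)); r.move_linear([*p,.058],v=.15)
    print("touch",r.move_linear([*p,.050],v=.02,until_force=2.5),r.current_tcp_pos()[2]); r.release(); r.move_linear([*p,.115],v=.25)
def show(tag):
    r.goto([.53,-.42,.30],down(-np.pi/2)); r.wait(.2); M=T(); d=r.read_camera("side")
    np.savez(f"pics/{tag}.npz",T=M,**d)
    q=d["R"]@(M[:3,3]-[0,0,.03])+d["t"]; K=d["camera_matrix"]; u,v=(K@q/q[2])[:2].astype(int)
    print("px",u,v,"depth",q[2],r.current_time_s(),r.current_force())
    c=d["frame"][max(v-45,0):v+45,max(u-60,0):u+60]; cv2.imwrite(f"pics/{tag}.png",cv2.resize(c,None,fx=6,fy=6,interpolation=cv2.INTER_CUBIC))
E
python3 - <<'E'
from h import *
pick(2); show("show2")
E
```

```text
width 0.01336155743035019
px 306 284 depth 0.8059290269992934 9.8833 [-0.16635099  0.42373152 -1.55916305]
```

View pics/show2.png

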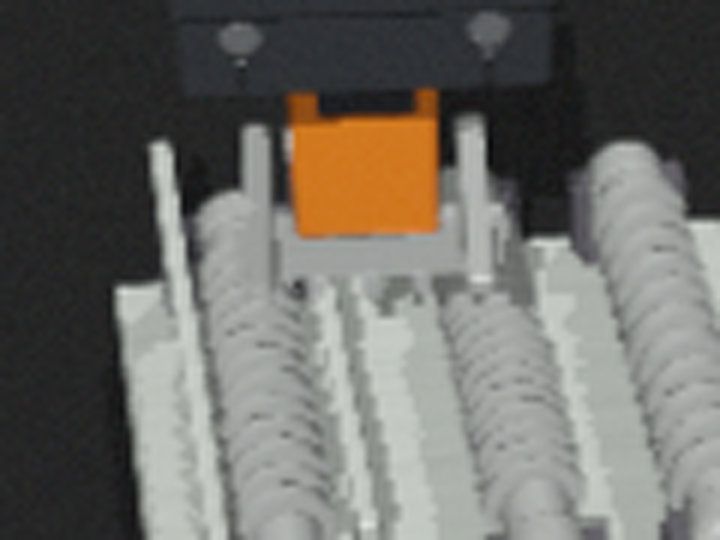

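```bash
python3 - <<'E'
from h import *
np.set_printoptions(precision=4,suppress=True,linewidth=150)
d=dict(np.load("pics/show2.npz"));M=d.pop("T");W=world(d);print(M[:3,3])
u0,v0=246,239
for y in range(20,330,12):
    print(y,(W[v0+y//6,u0+365//6]-M[:3,3])*1e3,(W[v0+y//6,u0+300//6]-M[:3,3])*1e3,(W[v0+y//6,u0+258//6]-M[:3,3])*1e3)
E
```

```text
[ 0.5303 -0.4194  0.3   ]
20 [  1.3747 -85.2039 112.029 ] [ -9.5223 -85.5842 112.8268] [-17.1792 -84.4052 112.2333]
32 [  1.2976 -85.929  109.8099] [ -9.608 -86.546 110.803] [-17.2353 -86.3623 111.0033]
44 [  1.2208 -85.5405 106.6827] [ -9.7148 -86.5124 107.9706] [-17.3416 -86.9241 108.6535]
56 [  1.1431 -86.4901 104.626 ] [ -9.8315 -86.0467 104.7711] [-17.4837 -86.5137 105.5044]
68 [  1.0656 -84.0932  99.8199] [ -9.9233 -86.7718 102.5265] [-17.5925 -87.0366 103.0994]
80 [  0.9871 -84.5632  97.3389] [-10.0578 -85.5488  98.668 ] [-17.7809 -85.4146  98.9174]
92 [  0.8968 -22.5906  42.9296] [-10.1629 -85.7097  95.9294] [-17.8744 -86.3861  96.8536]
104 [  0.8073 -21.0208  38.3651] [-12.0111  -7.2972  27.4811] [ -35.5509  382.3133 -297.5725]
116 [  0.7166 -19.1489  33.5103] [-12.1484  -6.8277  23.7354] [ -35.6724  378.8627 -300.2394]
128 [ 0.6178 -6.3544 19.347 ] [-12.2426  -8.3064  21.6171] [-22.5484  26.4256  -7.3661]
140 [ 0.5262 -8.1468 17.4804] [-12.4384  -5.3362  15.701 ] [-22.4771  20.3312  -5.7483]
152 [ 0.4325 -7.628  13.6278] [-12.5477  -6.2021  13.0275] [-22.4641  15.8109  -5.4
[... 587 characters left out ...]
2.6918] [-22.4618 -12.5775  -5.1956]
248 [ -0.3477  -1.139  -20.2311] [-13.7672   0.2444 -20.81  ] [-22.5254 -14.9316  -6.5882]
260 [ -0.4441  -2.3057 -22.7894] [-13.8463  -2.0758 -22.3194] [-22.5289 -18.7451  -6.641 ]
272 [ -0.5477  -0.773  -27.8379] [-14.0262  -0.4007 -27.4926] [-22.5471 -22.1748  -7.0194]
284 [ -0.6485  -0.6146 -31.6528] [ -21.0922  270.7566 -282.022 ] [-22.4756 -27.7406  -5.401 ]
296 [  -1.5577  273.1292 -290.6227] [ -21.3068  271.1993 -287.8032] [-22.6803 -26.6377  -9.9393]
308 [  -1.6886  267.5173 -290.7773] [ -21.4468  268.7223 -290.8832] [ -33.1432  218.5805 -243.1948]
320 [  -1.8161  261.215  -290.24  ] [ -21.4108  259.5424 -287.6363] [ -33.345   217.9076 -247.6575]
```

```bash
sed -i 's/\[.53,-.42,.30\]/[.385,-.43,.30]/' h.py; python3 - <<'E'
from h import *
show("show2b"); d=r.read_camera("wrist")
a=cv2.imread("pics/show2b.png");b=cv2.resize(d["frame"][200:480,160:480],(640,560))
cv2.imwrite("pics/t7.png",np.vstack([cv2.resize(a,(400,300)),cv2.resize(b,(400,300))]))
E
```

```text
px 198 294 depth 0.7935657764326227 10.7667 [-0.91027703  0.39810398 -1.43818149]
```

View pics/t7.png

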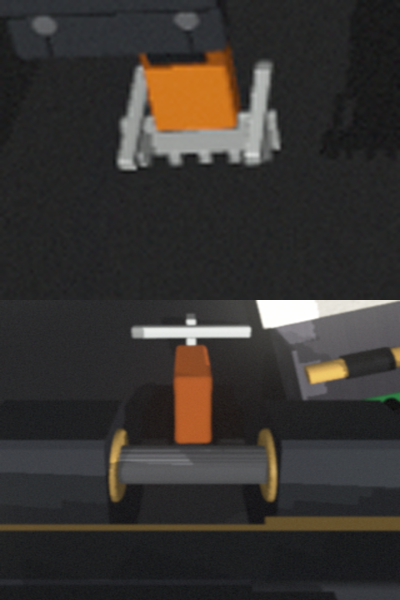

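```bash
cat >>h.py <<'E'
from scipy.ndimage import map_coordinates
def teeth(tag):
    d=dict(np.load(f"pics/{tag}.npz"));M=d.pop("T");g=cv2.cvtColor(d["frame"],cv2.COLOR_BGR2GRAY).astype(float)
    s=np.arange(-.022,.0221,.0005)  # along tool z (blade), between bars
    for dz in(-.030,-.0325,-.035,-.0375,-.040):
        P=M[:3,3]+s[:,None]*M[:3,2]+[0,0,dz]; q=P@d["R"].T+d["t"]; q=q@d["camera_matrix"].T; 
        f=map_coordinates(g,[q[:,1]/q[:,2],q[:,0]/q[:,2]],order=1)
        f0=f-np.polyval(np.polyfit(s,f,1),s); ps=np.arange(.007,.0141,.0005)
        F=[np.mean(f0*np.exp(2j*np.pi*s/p)) for p in ps]; k=np.argmax(np.abs(F))
        print(dz,"pitch",round(ps[k]*1e3,1),"bright at",round(np.angle(F[k])/2/np.pi*ps[k]*1e3,1),np.abs(F).round(1), f[::4].astype(int))
E
python3 -c "
from h import *
teeth('show2b')"
```

```text
-0.03 pitch 11.5 bright at 0.1 [ 3.5  4.8  3.4  2.3  4.3  7.1  9.6 11.4 12.3 12.5 12.3 11.9 11.6 11.5
 11.4] [ 94  75  95 101 114 160 158  99  82  87 123 168 157 108 102  94 118 167
 156 119 181 183 167]
-0.0325 pitch 11.0 bright at 0.0 [ 1.7  5.5  8.1  5.3  4.3 11.1 16.8 19.8 20.5 19.8 18.7 17.9 17.5 17.5
 17.5] [ 93  47  35  36  85 150 140  54  37  37  78 149 140  56  38  37  84 150
 134 121 196 200 165]
-0.035 pitch 11.0 bright at -0.1 [ 1.2  4.4  6.   4.   4.4  9.2 13.2 15.4 15.9 15.4 14.4 13.6 13.1 12.8
 12.6] [ 72  39  35  35  70 122 105  44  37  37  75 129 112  45  34  36  85 129
 102  97 153 159 124]
-0.0375 pitch 14.0 bright at 4.5 [1.1 1.9 1.9 1.5 2.3 3.2 3.5 3.2 2.9 2.7 2.9 3.2 3.4 3.6 3.7] [36 35 36 37 40 45 42 35 36 36 37 38 35 36 36 36 37 32 38 63 92 83 57]
-0.04 pitch 7.5 bright at -1.7 [0.2 0.3 0.3 0.2 0.1 0.1 0.  0.  0.1 0.1 0.1 0.1 0.2 0.2 0.3] [35 36 37 37 37 37 38 38 35 37 36 36 35 36 37 36 35 36 37 36 37 37 38]
```

```bash
python3 - <<'E'
from h import *
putback(2); print(r.current_time_s()); pick(3); show("show3"); teeth("show3")
E
```

```text
touch True 0.052192607278727515
15.7
width 0.013378105856228145
px 197 294 depth 0.7936489237360542 20.7583 [ 0.48491365 -0.02812071 -1.20730939]
-0.03 pitch 8.5 bright at 0.5 [ 2.7  5.2  9.3 10.5  7.9  3.3  1.4  4.8  6.5  6.4  5.2  3.3  1.2  1.3
  3.1] [ 89  81 121 159 134 115 132 166 137 132 144 163 148 129 136 158 131 112
 134 165 181 180 123]
-0.0325 pitch 8.5 bright at 0.2 [ 8.2 16.6 23.7 25.4 21.1 13.5  6.6  7.  10.5 12.4 12.4 11.   9.2  7.7
  7.4] [ 61  35  89 153  79  45  95 154  79  37  88 154  76  40  91 150  75  35
  85 187 207 198 127]
-0.035 pitch 8.5 bright at 0.0 [ 8.9 16.7 22.6 23.6 19.5 12.6  6.3  5.2  7.7  9.1  8.9  7.7  6.   4.6
  4.4] [ 45  37  80 132  58  38  95 144  50  35  96 147  50  36  89 143  59  37
  77 147 161 152 104]
-0.0375 pitch 12.0 bright at 5.8 [2.1 0.6 3.4 4.7 4.4 3.4 2.9 3.7 4.7 5.4 5.6 5.5 5.2 4.8 4.6] [ 39  34  43  57  44  36  46  53  35  34  38  35  36  37  36  45  38  37
  48  99 108 104  50]
-0.04 pitch 7.0 bright at -2.5 [0.5 0.4 0.1 0.1 0.2 0.2 0.3 0.4 0.5 0.5 0.4 0.3 0.3 0.2 0.2] [37 33 36 38 36 35 38 37 36 38 38 35 35 38 36 37 37 35 35 39 37 42 35]
```

```bash
python3 - <<'E'
from h import *
putback(3); print(r.current_time_s()); pick(1); show("show1"); teeth("show1")
E
```

```text
touch True 0.052238949551158154
25.3833
width 0.01339565102396229
px 197 294 depth 0.7934947767906524 31.1917 [ 0.13251334 -0.34771987 -0.46937013]
-0.03 pitch 10.5 bright at -3.5 [ 2.2  2.2  0.6  2.3  5.6  8.8 11.3 12.5 12.3 10.8  8.4  5.6  2.6  0.2
  2.6] [ 92  78  88 122 160 146 118 111 136 162 153 132 118 134 166 160 117 108
 137 163 171 179 172]
-0.0325 pitch 11.0 bright at -3.7 [ 4.3  1.1  4.6  8.8 13.2 18.7 23.6 26.4 26.5 24.3 20.3 15.6 10.9  7.5
  6.9] [ 78  37  37 103 155 110  46  38  89 159 105  36  37  84 147 113  41  37
  88 162 199 207 185]
-0.035 pitch 10.5 bright at -3.8 [ 3.6  1.   4.2  9.5 14.7 19.3 22.5 23.7 22.9 20.4 16.8 12.8  8.9  6.
  5. ] [ 68  37  37  76 134  99  36  37  89 150  99  36  36  85 150 104  37  37
  86 142 153 160 142]
-0.0375 pitch 11.5 bright at -3.9 [0.7 1.6 3.3 3.2 1.5 0.9 2.9 4.3 5.1 5.3 5.  4.4 3.7 3.1 2.9] [ 40  38  37  47  61  45  37  38  44  55  34  39  37  36  36  36  38  36
  48  71 106 106  93]
-0.04 pitch 8.0 bright at -1.4 [0.1 0.2 0.3 0.3 0.2 0.  0.1 0.2 0.2 0.2 0.2 0.2 0.1 0.1 0.1] [37 38 37 36 37 36 36 40 36 36 37 38 36 37 37 36 36 35 37 36 36 37 37]
```

```bash
cat >>h.py <<'E'
yaw=.1133;O=np.array([.49598,-.22073]);EX=np.array([np.cos(yaw),np.sin(yaw)]);EY=np.array([-EX[1],EX[0]])
def st(y,z,x=0): return [*(O+EX*x+EY*y),z]
E
python3 - <<'E'
from h import *
r.goto(st(.0022,.13),down(yaw)); r.move_linear(st(.0022,.0955),v=.1)
for dy in(0,.0007,-.0007,.0014,-.0014,.0021,-.0021):
    y=.0022+dy
    r.move_linear(st(y,.0955),v=.03); h=r.move_linear(st(y,.084),v=.012,until_force=2.5)
    z=r.current_tcp_pos()[2]; print(dy,h,z,r.current_force(),r.current_time_s())
    if z<.0895: break
E
```

```text
0 True 0.08511500368987486 [0.34023193 1.0697993  4.40622437] 33.9083
```

```bash
python3 - <<'E'
from h import *
p=r.current_tcp_pos(); print(r.move_linear([p[0],p[1],p[2]-.004],v=.008,until_force=6),r.current_tcp_pos()-p)
for _ in range(3): r.wait(.15); print(r.current_force())
r.release(); p=r.current_tcp_pos(); r.move_linear([p[0],p[1],.14],v=.2)
r.goto([.48,-.235+.0,.2],down(yaw)); r.goto([.482,-.255,.15],down(yaw)); M=T(); d=r.read_camera("wrist"); W=world(d,M)
L=np.stack([(W[...,:2]-O)@EX,(W[...,:2]-O)@EY,W[...,2]],-1); s=(L[...,2]>.113)&(L[...,2]<.14)&(abs(L[...,0])<.03)&(abs(L[...,1])<.06)&(d["z_map"]>.1)
P=L[s]; print("handle top",len(P),np.median(P,0),P.min(0),P.max(0))
cv2.imwrite("pics/end1.png",d["frame"])
r.goto([.475,.19,.2],down(RY)); M=T(); d=r.read_camera("wrist"); W=world(d,M)
k,l,s_,c=cv2.connectedComponentsWithStats(((W[...,2]>.085)&(W[...,2]<.1)&(W[...,1]>.05)&(abs(W[...,0]-.48)<.04)&(d["z_map"]>.1)).astype(np.uint8))
for i in range(1,k):
    if s_[i,4]>30: P=W[l==i];print("handle",P.mean(0),P[:,2].std(),cv2.minAreaRect((P[:,:2]*1000).astype(np.float32)))
d2=r.read_camera("side")
cv2.imwrite("pics/end.png",np.hstack([cv2.imread("pics/end1.png")[60:400,180:560],d["frame"][60:400,180:560]]))
print(r.current_time_s())
E
```

```text
True [ 1.84802636e-04 -2.40304911e-05 -1.21237418e-05]
[-0.26141204  0.07830523  5.33354718]
[-0.51386411  0.3150588   5.2901904 ]
[-1.2240112   0.93259459  5.77472675]
handle top 1261 [0.00386608 0.00346263 0.12407019] [-0.00301929 -0.0135878   0.11321379] [0.01172765 0.0183792  0.12652905]
handle [0.47435069 0.19210346 0.09122849] 0.0008696581513921181 ((473.93096923828125, 191.63894653320312), (32.03937911987305, 13.2225341796875), 82.07095336914062)
handle [0.46320237 0.11223206 0.09105991] 0.0011209172943462877 ((463.00262451171875, 111.05311584472656), (32.40665054321289, 12.537823677062988), 81.96725463867188)
38.6667
```

View pics/end.png

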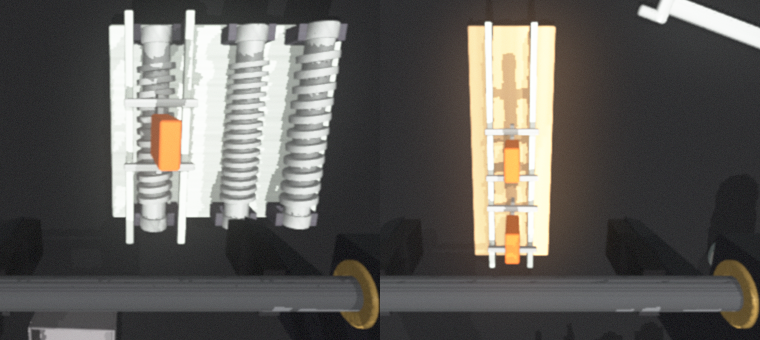

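```bash
python3 - <<'E'
from h import *
print(r.current_time_s()); r.hand_in()
E
```

```text
38.6667
the job is handed in; nothing more can be done
```

The 10 mm leaf, which hung at the rack's far (+y) end, is standing meshed in the rod at the test station. The other two are hanging on the rack, and the job was handed in at 38.7 s of the 72 s allowed.

- **How I chose:** I did not try the two wrong leaves on the rod. I measured the station rod's pitch from the wrist camera's depth map: 10 mm (spares 8 and 12 mm). I then held each leaf up to the side camera and read its tooth pitch. The middle leaf was 12 mm, the near one 8 mm and the far one 10 mm. I hung the first two straight back.
- **Seating:** The 10 mm leaf dropped in at the first gentle touch-down, at the predicted groove position. I pressed it at about 5–6 N by the wrist reading for roughly 0.5 s, then released it.
- **Last checks:**
  - The seated leaf's handle top is about 123 mm high after correcting the camera's offset of about 1 mm, which matches full depth.
  - The handle top sits about 4 mm to the side. I take this as a lean of about 0.05 rad with a cross bar resting on a rail, inside the 0.15 rad limit. I did not measure where the tooth edge sits sideways.
  - Both other handles are level at the rack's normal height and within 1 mm of where they started. I took a single picture, so I did not check stillness over time.
  - The jar, wrench and tin were not measured again, but the arm stayed clear of them.

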